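# Right the fallen trimmer and pull the index plunger

## Task

One of the three hair trimmers on the aluminium slide plate has toppled: stand it upright again on its flat base, anywhere on the main part of the plate, and let go of it, leaving the two standing trimmers undisturbed. Then take the black knob of the index plunger, pull it straight up to its stop so that the steel pin is clear of its seat hole, and keep holding it up: the job finishes while you are still holding the plunger up, so that the slide could be moved on, with the trimmer still standing.

Things in the scene. Friction and masses are not known exactly. Their poses are not given: they have to be found in the camera images.
- trimmer: fallen black trimmer with blue front (-y): block 46 (x) x 38 (y) x 110 (z) mm, then a smaller cutter head (36 x 26 mm, blade 40 wide) up to 140 mm; about 0.17 kg, centre of mass 61 mm from the base. Origin: centre of its flat base, z base to head. It starts lying on its back on the plate's near part, front up, head to the robot's left (+y within 0.6 rad), sides clear by 40 mm.
- upright_a: a standing trimmer, same make, at the back (+x side) of the plate, to the right (-y). Same size; origin at the centre of its base, z up. Leave it alone.
- upright_b: a standing trimmer, same make, at the back of the plate, to the left (+y). Same size; origin at the centre of its base, z up. Leave it alone. A small black comb lies between the two.
- station: fixed aluminium slide plate, 12 mm thick, main part 250 (x) x 300 (y) mm; at each y end a tongue 50 mm wide sticks out 90 mm, with three 12 mm seat holes in a row. Origin: centre of its underside on the bench; x points away from the robot, y to the left (turned up to 0.25 rad). Behind the fallen trimmer, two standing ones and a small comb.
- indexer: fixed dark steel portal over the tongue at one end of the plate, left or right: 98 (plate's x) x 34 mm, 58 mm high, a steel barrel 20 mm in diameter on its middle up to 74 mm, through which the index plunger runs upright. Origin: centre of its underside on the bench, on the plunger's axis.
- plunger (a joint): lift of the sprung index plunger, in m: 0 seated (the start), 0.020 against its upper stop (pin tip 12 mm above the plate). The spring pulls it down with about 6 N seated, 12 N at the stop; released, it snaps back to 0. Pulled back fully means over 0.017.
- knob (a point): the middle of the plunger's knob: an upright black plain cylinder, 24 mm in diameter and 32 mm tall, on top of the indexer; seated, it spans 75 to 107 mm above the bench and this point lies at 91 mm. It rises with the plunger. Take it from above by its sides; it does not need turning.
- clamp: the matching portal over the tongue at the other end of the plate: same size but it carries only a low fixed steel bolt head (20 mm wide, 69 mm high), no knob. Not to be used. Origin at the centre of its underside.

How it is judged:
By the outcome, as a careful person would: the job done as asked, in the order asked, and still so for the second after the job is handed in, while the arm keeps its last pose, push and grip.
It also fails if it takes over 54 s, if anything falls off the work surface, if the arm or the gripper's body presses on something with over 40 N, if the wrist force passes 120 N, or if a joint passes its speed limit or range.

## Robot

A 6-joint arm with a two-finger parallel gripper is mounted at the origin on the work surface. World frame = base frame: x ahead of the robot, y to its left, z up, the work surface at z = 0. Lengths are in m, angles in rad, forces in N, time in s.
With the tool pointing down it reaches from about 0.35 to 0.775 m from the base axis. Payload 7.3 kg.
Tool frame: the origin (TCP) lies on the mounting face of the last link; the fingertips stand 178 mm ahead of it and the grasp point (between the pads) lies 159 mm ahead of it (robot.grip_depth is the distance from the TCP to the grasp point, in m); z points along the fingers, y is the line along which they close (so a half turn about z gives the same grasp; the last joint's range is limited). The gripper opens to 92 mm and grips with 3 to 60 N. Pads are 19 mm wide; open, the fingers measure 130 mm over their backs; the gripper's body (75 mm by 190 mm) begins 47 mm behind the grasp point.
Start: joints at [-1.358, 0.342, 1.524, -0, 1.275, -0.146], TCP at [0.184, -0.492, 0.405] pointing down, gripper open.
Joint ranges: [-2.53, 2.53], [-0.77, 2.02], [0.04, 2.7], [-1, 4.14], [0.28, 2.66], [-3.11, 3.11]. Speed limits (rad/s): [2.57, 2.57, 3.14, 3.14, 3.14, 3.14].

## Interface

Orientations are given as [roll, pitch, yaw] about the fixed x, y, z axes, in that order (R = Rz(yaw) Ry(pitch) Rx(roll)).
In Python, from cell import observe, cams, robot, models gives the robot as it stands.
- The arm moves only by the shell command python3 -m jog 'ROWS' [FORCE]. ROWS is JSON, a list of rows, each a list of 3 entries, a list of its own where there are three numbers: the shift along the tool's x, y, z each as a share of 0.4 m, from -1 to 1, then the turn about the tool's z as a share of pi rad, from -1 to 1, then the closure, from 0 (fully open) to 1 (shut). In form: [[[x, y, z], turn, jaw], ...]. A call has 1 to 12 rows; each row is the pose to reach, as a shift and turn from the pose commanded when the call began, along the tool's axes at that moment, turning the shorter way round; what a row does not reach only later rows make up. A row lasts 1/8 s, in which the tool goes at most 62.5 mm and 10.7 degrees, less where a joint would pass 70% of its speed; a pose out of reach is approached as far as the arm can. A call with a number of a shift or a turn outside -1 to 1 is refused whole. A call with a gripper value outside its range is refused whole. The fingers move at their own pace and stop on an object; FORCE is the grip in N (left out, the last holds). Time passes only in rows, so rows that repeat a pose let the fingers close. It gives the time, the measured TCP pose, the force, the opening and the grip force at its end, in the units of the state.
- observe(): the state, without advancing time (a new reading comes with each control period).
- cams.read_camera(name): name is "side" or "top" or "wrist"; returns the picture (480x640x3 uint8, red, green, blue); there is no depth.
- cams.camera_model(name): a dict with "camera_matrix" (3x3 intrinsics, pixels), "k1" (the pictures are not rectified: a ray, as slopes to the right and down, at radius r is drawn at 1 + k1 r^2 times it, then the intrinsics apply), "pose" (4x4, takes a point from camera to world coordinates). Camera axes: x right, y down, z forward; pixel columns grow to the right and rows downward; lengths in m; the calibration is good to about 2 mm. A picture is of the moment at which its call begins: read the wrist's pose just before it. camera_model takes no time and is no camera call; for the wrist camera it gives the pose at the moment of the call.
- robot.hand_in(): hands the job in; it is judged then, once.
Trained networks look in the newest picture that a camera, given by its name, has taken for a name from the list of things; names that differ only in an ending like _2 or _b are one class to them, and where a whole thing is asked for, a point or a joint stands for the part that bears it (a point fixed in the world has none). Each returns a list of dicts, best first, with "confidence" (0 to 1); they miss things now and then, are a little off and sometimes report something else, mostly with a low value. They report only what shows in the picture. A call takes as long as a camera call.
- models.find_in(target, camera): "position" ([x, y, z] in m, in world coordinates, good to about 4 mm: the middle of the surface that is visible of it).
- models.pinpoint(target, camera): "position" ([x, y, z] in m, in world coordinates, good to about 4 mm: a listed point, or the origin of a listed thing).
The state is a dict: "time": time; "qpos": joint angles; "qvel": joint speeds; "joint_efforts": joint torques, N m; "tool_pos": TCP position; "tool_rot": TCP orientation; "contact_force": force on the tool from outside, world axes, zero at the start; "torque": the same for the moment, N m; "opening": finger opening in m; "grip_force": force on a finger pad.
Only numpy, scipy, OpenCV 4.12 (cv2) and the standard library are available. Lean on these libraries where they do the work, as an engineer would, in place of code of your own. Each camera call takes 0.05 s, during which the arm holds its last target. There are 200 camera calls.

## Working session

There is one attempt and no reset: what is moved stays moved. The work goes in short steps, Python scripts to look and compute and a shell command to move; the robot and the scene stay as the last step left them, time stands still between calls to the robot, and variables do not carry over. Pictures are saved under pics/ and viewed, at most 10 in all, crops included, and the job is handed in when it is done.

```bash
ls; mkdir -p pics; python3 - <<'E'
from cell import observe, cams, robot, models
import cv2, numpy as np
s=observe();print(s['time'],s['tool_pos'],s['tool_rot'],s['opening'],robot.grip_depth)
for c in ['top','side']:
    im=cams.read_camera(c);cv2.imwrite(f'pics/{c}1.png',im[:,:,::-1])
    for n in ['trimmer','station','indexer','knob','clamp']:
        print(c,n,[(np.round(d['position'],3).tolist(),round(d['confidence'],2)) for d in models.pinpoint(n,c)[:4]])
    print(c,'find',[(np.round(d['position'],3).tolist(),round(d['confidence'],2)) for d in models.find_in('trimmer',c)[:4]])
E
```

```text
pics
0.0 [ 0.18433257 -0.49143275  0.40405913] [-3.14010500e+00 -2.03130892e-04  3.58771310e-01] 0.09114187514923462 0.1592
top trimmer [([0.466, -0.077, 0.032], 0.77)]
top station [([0.536, -0.023, -0.001], 0.95)]
top indexer [([0.538, -0.211, -0.002], 0.71), ([0.538, -0.021, -0.001], 0.52)]
top knob [([0.539, -0.21, 0.093], 0.8)]
top clamp [([0.542, 0.17, 0.0], 0.83)]
top find [([0.448, -0.012, 0.049], 0.87)]
side trimmer [([0.467, -0.078, 0.032], 0.7)]
side station [([0.541, 0.174, -0.002], 0.71), ([0.54, -0.019, 0.004], 0.58)]
side indexer [([0.542, -0.21, 0.002], 0.65)]
side knob [([0.536, -0.208, 0.091], 0.65)]
side clamp [([0.54, 0.175, 0.0], 0.69)]
side find [([0.448, 0.009, 0.048], 0.92)]
```

View pics/top1.png

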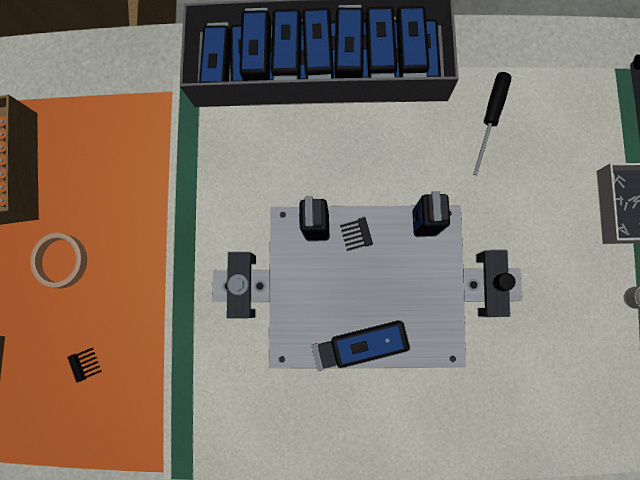

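View pics/side1.png

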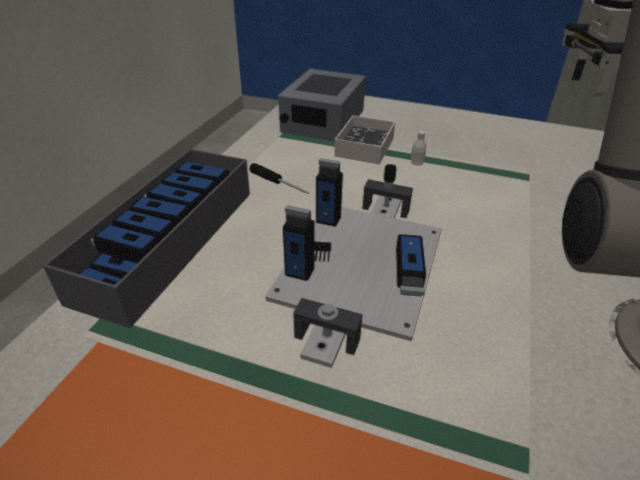

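The top view shows the fallen trimmer with its base at about (406,337) px and its head at about (318,357), matching the networks' positions. The knob is at (504,282) on the right portal, and the side view agrees. The tool can only point down, so I'll grip the trimmer loosely near its head and swing it up in an arc about its base edge.

```bash
cat > h.py <<'E'
from cell import observe, cams, robot, models
import cv2, numpy as np
from scipy.spatial.transform import Rotation as R
def ray(cam,px,z):
    m=cams.camera_model(cam);K=np.array(m['camera_matrix']);p=np.array(m['pose'])
    d=(np.asarray(px,float)-K[:2,2])/[K[0,0],K[1,1]];u=d.copy()
    for _ in range(20):u=d/(1+m['k1']*(u**2).sum(1,keepdims=True))
    v=np.c_[u,np.ones(len(u))]@p[:3,:3].T
    return p[:3,3]+v*((z-p[2,3])/v[:,2])[:,None]
def rows(pts,yaw):
    "shares for grasp points, yaw of tool x"
    s=observe();r=R.from_euler('xyz',s['tool_rot']).as_matrix();g=s['tool_pos']+r[:,2]*robot.grip_depth
    dy=(yaw-s['tool_rot'][2]+np.pi/2)%np.pi-np.pi/2
    print('grasp',g.round(4),'yaw',s['tool_rot'][2],'turn',round(-dy/np.pi,4))
    for p in np.atleast_2d(pts):print(((r.T@(p-g))/0.4).round(4).tolist())
E
python3 - <<'E'
from h import *
im=cv2.imread('pics/top1.png').astype(int)
b=((im[:,:,0]>im[:,:,2]+40)).astype(np.uint8)
roi=np.zeros_like(b);roi[310:375,300:415]=b[310:375,300:415]
cs=cv2.findContours(roi,0,2)[0];c=max(cs,key=cv2.contourArea)
q=cv2.boxPoints(cv2.minAreaRect(c));w=ray('top',q,0.05);print(q,w.round(4),w.mean(0).round(4))
e=[w[1]-w[0],w[2]-w[1]];e=max(e,key=lambda v:np.hypot(*v[:2]));print([np.linalg.norm(w[i]-w[i-1]).round(4) for i in range(4)])
u=e*np.sign(e[1])/np.linalg.norm(e);ang=np.arctan2(u[1],u[0]);print('u',u,ang)
base=np.array([.4665,-.0775]);print('along',(w.mean(0)[:2]-base)@u[:2],'off',np.cross(u[:2],w.mean(0)[:2]-base))
dark=(im.max(2)<60).astype(np.uint8);print('ear',ray('top',[[404,321],[409,350]],.05).round(4))
h=base+u[:2]*.1
rows([[*h,.11],[*h,.037]],ang)
E
```

```text
[[336.1765  340.70593]
 [397.58826 325.35297]
 [403.29413 348.1765 ]
 [341.8824  363.52948]] [[ 0.4582  0.0274  0.05  ]
 [ 0.4794 -0.0624  0.05  ]
 [ 0.4463 -0.07    0.05  ]
 [ 0.4252  0.0195  0.05  ]] [ 0.4523 -0.0214  0.05  ]
[np.float64(0.0339), np.float64(0.0923), np.float64(0.0339), np.float64(0.092)]
u [-0.23014575  0.97315617 -0.        ] 1.8030237745189215
along 0.05790076098135403 off 0.0009408892303317245
ear [[ 0.4856 -0.0719  0.05  ]
 [ 0.4436 -0.0782  0.05  ]]
grasp [ 0.1844 -0.4916  0.2456] yaw 0.3588039221606838 turn -0.4597
[1.0555, -0.9696, 0.3388]
[1.0555, -0.9697, 0.5213]<stdin>:9: DeprecationWarning: Arrays of 2-dimensional vectors are deprecated. Use arrays of 3-dimensional vectors instead. (deprecated in NumPy 2.0)
```

```bash
python3 -m jog '[[[0.15,-0.14,0],-0.05,0],[[0.3,-0.28,0],-0.1,0],[[0.45,-0.42,0],-0.15,0],[[0.6,-0.56,0],-0.2,0],[[0.7,-0.65,0],-0.25,0],[[0.8,-0.74,0.05],-0.3,0],[[0.88,-0.82,0.1],-0.35,0],[[0.95,-0.9,0.15],-0.4,0],[[1,-0.95,0.2],-0.46,0],[[1,-0.96,0.25],-0.46,0],[[1,-0.96,0.25],-0.46,0],[[1,-0.96,0.25],-0.46,0]]' 8
python3 - <<'E'
from h import *
im=cams.read_camera('wrist');cv2.imwrite('pics/w1.png',im[:,:,::-1])
for n in ['trimmer']:
  for c in ['wrist']: print(c,[(np.round(d['position'],4).tolist(),round(d['confidence'],2)) for d in models.pinpoint(n,c)[:4]],[(np.round(d['position'],4).tolist(),round(d['confidence'],2)) for d in models.find_in(n,c)[:4]])
u=np.array([-.2301,.9732]);h=np.array([.4665,-.0775])+u*.1
rows([[*h,.11],[*h,.038]],1.803)
E
```

```text
time: 2.2
tool_pos: [0.4243, 0.0079, 0.3055]
tool_rot: [3.141, 0.001, 1.803]
contact_force: [0.3, -0.2, -1.4]
opening: 0.0919
grip_force: 0.0
wrist [([0.466, -0.0739, 0.0288], 0.65)] [([0.4452, 0.0094, 0.0496], 0.64)]
grasp [0.4246 0.0076 0.1465] yaw 1.802225743198643 turn -0.0002
[0.0191, 0.0528, 0.0913]
[0.0193, 0.0524, 0.2713]
```

View pics/w1.png

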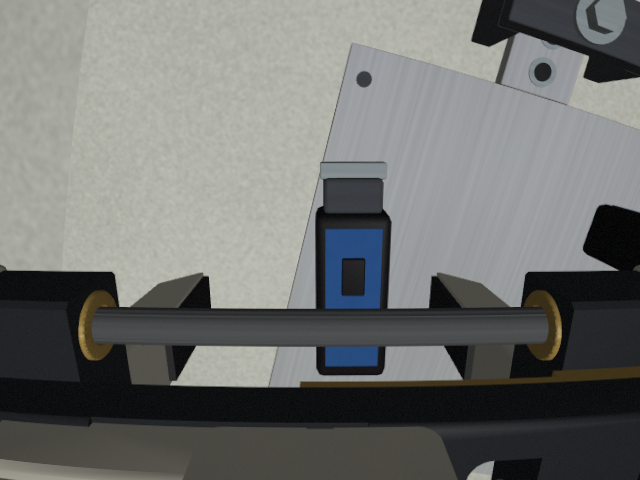

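```bash
python3 - <<'E'
from h import *
w=ray('wrist',[[353,207],[317,230],[391,230],[316,360],[386,360]],.048)
print(w.round(4))
E
```

```text
[[ 0.4382  0.035   0.048 ]
 [ 0.4208  0.0166  0.048 ]
 [ 0.4638  0.0267  0.048 ]
 [ 0.44   -0.0688  0.048 ]
 [ 0.4848 -0.0586  0.048 ]]
```

```bash
python3 -m jog '[[[0.026,0.0525,0.05],0,0],[[0.026,0.0525,0.1],0,0],[[0.026,0.0525,0.16],0,0],[[0.026,0.0525,0.22],0,0],[[0.026,0.0525,0.26],0,0],[[0.026,0.0525,0.273],0,0],[[0.026,0.0525,0.273],0,0.3],[[0.026,0.0525,0.273],0,1],[[0.026,0.0525,0.273],0,1],[[0.026,0.0525,0.273],0,1],[[0.026,0.0525,0.273],0,1],[[0.026,0.0525,0.273],0,1]]' 8
python3 - <<'E'
from h import *
s=observe();u=np.array([-.2301,.9732]);b=np.array([.4655,-.075])
g=s['tool_pos'][:2];a=(g-b)@u;hz=s['tool_pos'][2]-.1592-.012;print(a,hz)
for t in np.radians(np.arange(7.5,91,7.5)):
    c,n=np.cos(t),np.sin(t);A=a*c-hz*n;H=a*n+hz*c
    print(round((A-a)/.4,4),round(-(H-hz)/.4,4))
E
```

```text
time: 3.85
tool_pos: [0.4421, 0.0234, 0.1956]
tool_rot: [3.142, 0.0, 1.804]
contact_force: [0.1, -0.8, 2.2]
opening: 0.0461
grip_force: 8.0
0.10116563756592677 0.02441803594155324
-0.0101 -0.0325
-0.0244 -0.0634
-0.0426 -0.0921
-0.0644 -0.1183
-0.0894 -0.1413
-0.1172 -0.161
-0.1474 -0.1768
-0.1793 -0.1885
-0.2125 -0.196
-0.2464 -0.1991
-0.2804 -0.1977
-0.314 -0.1919
```

```bash
python3 -m jog '[[[-0.004,0,-0.016],0,1],[[-0.01,0,-0.033],0,1],[[-0.017,0,-0.048],0,1],[[-0.0244,0,-0.064],0,1],[[-0.033,0,-0.078],0,1],[[-0.0426,0,-0.093],0,1],[[-0.053,0,-0.106],0,1],[[-0.0644,0,-0.119],0,1],[[-0.077,0,-0.131],0,1],[[-0.0894,0,-0.142],0,1],[[-0.103,0,-0.152],0,1],[[-0.1172,0,-0.162],0,1]]' 8
python3 - <<'E'
from h import *
im=cams.read_camera('side');cv2.imwrite('pics/s2.png',cv2.resize(im[150:350,250:500,::-1],(750,600)))
E
```

```text
time: 5.35
tool_pos: [0.453, -0.0226, 0.2605]
tool_rot: [-3.142, 0.0, 1.804]
contact_force: [1.0, 0.4, -2.7]
opening: 0.0462
grip_force: 8.0
```

View pics/s2.png

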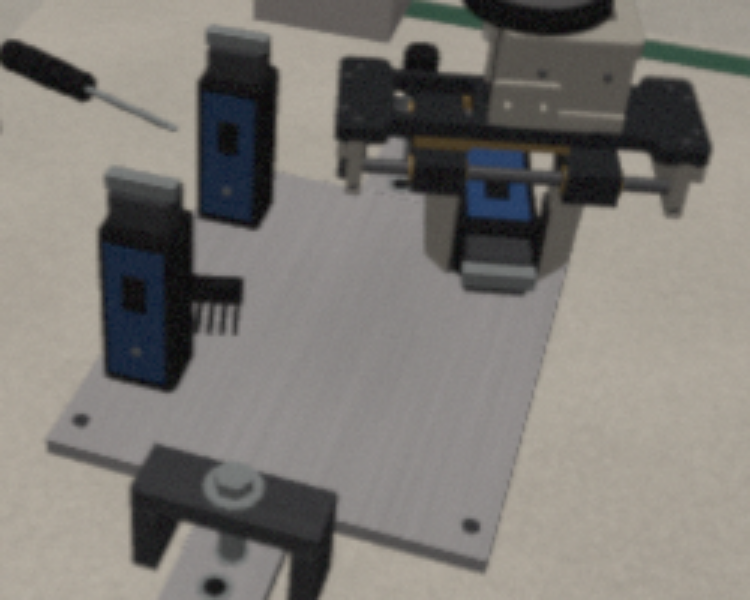

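The view is ambiguous: the blue face still seems to point up, as if the pads are holding the trimmer level. I'll check from the wrist camera.

```bash
python3 - <<'E'
from h import *
im=cams.read_camera('wrist');cv2.imwrite('pics/w2.png',im[:,:,::-1]);cams.read_camera('top')
for c in ['side','wrist','top']: print(c,[(np.round(d['position'],4).tolist(),round(d['confidence'],2)) for d in models.pinpoint('trimmer',c)[:4]],[(np.round(d['position'],4).tolist(),round(d['confidence'],2)) for d in models.find_in('trimmer',c)[:4]])
E
```

```text
side [([0.4765, -0.1242, 0.0948], 0.81)] [([0.4501, -0.0142, 0.1085], 0.9)]
wrist [] [([0.4523, -0.005, 0.106], 0.94)]
top [([0.4767, -0.1229, 0.0949], 0.64)] [([0.4868, -0.1014, 0.1127], 0.64)]
```

View pics/w2.png

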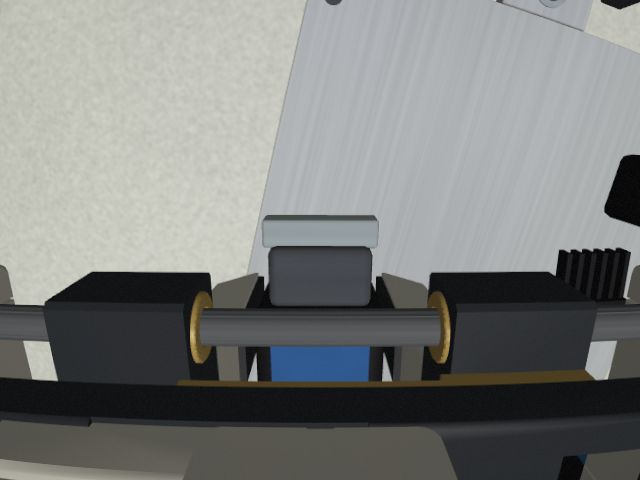

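The trimmer is still level, because pad friction at 8 N holds it. I'll lower it close to the plate, reduce the grip to 3 N and see whether it swings.

```bash
python3 -m jog '[[[0,0,0.04],0,1],[[0,0,0.08],0,1],[[0,0,0.115],0,1],[[0,0,0.115],0,1]]' 8; python3 -m jog '[[[0,0,0],0,1],[[0,0,0],0,1],[[0,0,-0.02],0,1],[[0,0,-0.04],0,1],[[0,0,-0.06],0,1],[[0,0,-0.06],0,1]]' 3
python3 - <<'E'
from h import *
for c in ['side','top']: 
 im=cams.read_camera(c);print(c,[(np.round(d['position'],4).tolist(),round(d['confidence'],2)) for d in models.pinpoint('trimmer',c)[:4]],[(np.round(d['position'],4).tolist(),round(d['confidence'],2)) for d in models.find_in('trimmer',c)[:4]])
E
```

```text
time: 6.3
tool_pos: [0.4526, -0.0221, 0.2134]
tool_rot: [-3.139, -0.001, 1.804]
contact_force: [0.3, 0.6, -1.5]
opening: 0.0461
grip_force: 8.0
time: 7.05
tool_pos: [0.4531, -0.0222, 0.2393]
tool_rot: [3.14, 0.001, 1.804]
contact_force: [-0.1, 2.0, 0.5]
opening: 0.0462
grip_force: 3.0
side [([0.4724, -0.1136, 0.0295], 0.97)] [([0.4538, -0.0073, 0.0866], 0.72)]
top [([0.4753, -0.1135, 0.0257], 0.52)] [([0.4857, -0.0987, 0.0511], 0.76)]
```

It works: the base edge is now on the plate at about 27–30° of tilt. I'll continue along the arc.

```bash
python3 -m jog '[[[-0.013,0,-0.013],0,1],[[-0.026,0,-0.026],0,1],[[-0.044,0,-0.04],0,1],[[-0.062,0,-0.053],0,1],[[-0.082,0,-0.064],0,1],[[-0.103,0,-0.074],0,1],[[-0.125,0,-0.081],0,1],[[-0.146,0,-0.087],0,1],[[-0.168,0,-0.09],0,1],[[-0.191,0,-0.092],0,1],[[-0.191,0,-0.092],0,1]]' 3
python3 - <<'E'
from h import *
for c in ['side','top']: 
 im=cams.read_camera(c);print(c,[(np.round(d['position'],4).tolist(),round(d['confidence'],2)) for d in models.pinpoint('trimmer',c)[:4]],[(np.round(d['position'],4).tolist(),round(d['confidence'],2)) for d in models.find_in('trimmer',c)[:4]])
 if c=='side':cv2.imwrite('pics/s3.png',cv2.resize(im[150:350,250:500,::-1],(750,600)))
E
```

```text
time: 8.72
tool_pos: [0.4708, -0.0973, 0.2751]
tool_rot: [3.141, 0.001, 1.803]
contact_force: [-0.7, 0.2, 2.9]
opening: 0.0459
grip_force: 3.0
side [([0.4737, -0.1227, 0.0167], 0.93)] [([0.4688, -0.0848, 0.0975], 0.94)]
top [] []
```

View pics/s3.png

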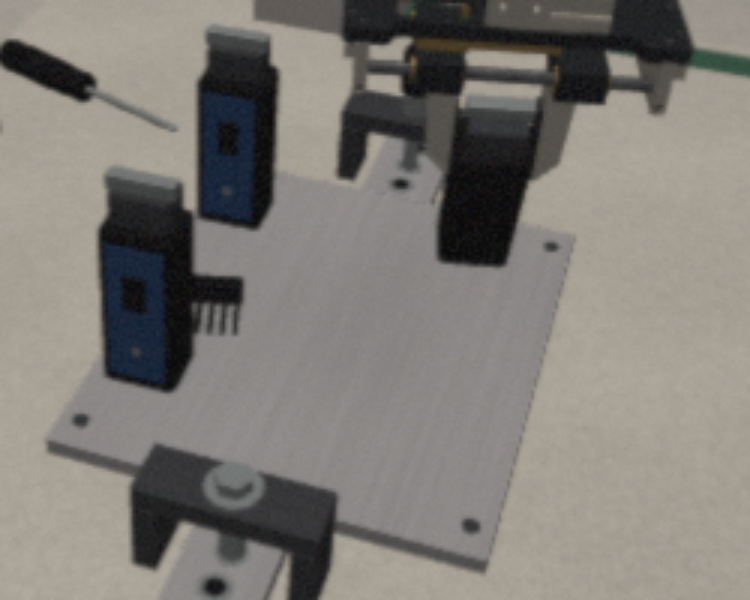

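The picture shows the back face towards the camera, leaning about 15°, which is as planned. I'll complete the arc and press it lightly flat.

```bash
python3 -m jog '[[[-0.016,0,0],0,1],[[-0.032,0,0.001],0,1],[[-0.05,0,0.004],0,1],[[-0.067,0,0.008],0,1],[[-0.067,0,0.012],0,1],[[-0.067,0,0.016],0,1],[[-0.067,0,0.016],0,1]]' 3
python3 - <<'E'
from h import *
for c in ['side']: 
 im=cams.read_camera(c);print(c,[(np.round(d['position'],4).tolist(),round(d['confidence'],2)) for d in models.pinpoint('trimmer',c)[:4]],[(np.round(d['position'],4).tolist(),round(d['confidence'],2)) for d in models.find_in('trimmer',c)[:4]])
 if c=='side':cv2.imwrite('pics/s4.png',cv2.resize(im[150:350,250:500,::-1],(750,600)))
E
```

```text
time: 9.9
tool_pos: [0.4767, -0.1225, 0.2685]
tool_rot: [-3.141, -0.0, 1.804]
contact_force: [-1.7, -1.0, 1.9]
opening: 0.0456
grip_force: 3.0
side [([0.4762, -0.129, 0.0112], 0.72)] [([0.4718, -0.1047, 0.0913], 0.83)]
```

View pics/s4.png

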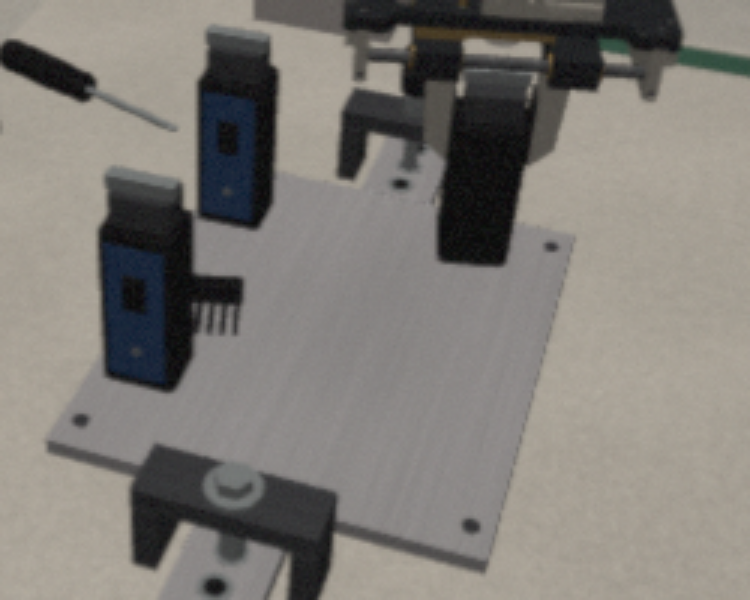

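It is nearly upright, with perhaps 5° of lean left. I'll nudge it a little further, then release.

```bash
python3 -m jog '[[[-0.008,0,-0.004],0,1],[[-0.015,0,-0.004],0,1],[[-0.015,0,-0.004],0,1],[[-0.015,0,-0.004],0,0.45],[[-0.015,0,-0.004],0,0.4],[[-0.015,0,-0.004],0,0.3],[[-0.015,0,-0.004],0,0.2],[[-0.015,0,-0.004],0,0.2]]' 3
python3 - <<'E'
from h import *
for c in ['side']: 
 im=cams.read_camera(c);print(c,[(np.round(d['position'],4).tolist(),round(d['confidence'],2)) for d in models.pinpoint('trimmer',c)[:4]],[(np.round(d['position'],4).tolist(),round(d['confidence'],2)) for d in models.find_in('trimmer',c)[:4]])
 if c=='side':cv2.imwrite('pics/s5.png',cv2.resize(im[150:350,250:500,::-1],(750,600)))
E
```

```text
time: 11.05
tool_pos: [0.4782, -0.1284, 0.2704]
tool_rot: [3.141, 0.0, 1.804]
contact_force: [0.6, -0.0, 0.3]
opening: 0.0732
grip_force: 0.0
side [([0.4785, -0.1347, 0.0112], 0.93)] [([0.478, -0.1146, 0.0903], 0.94)]
```

View pics/s5.png

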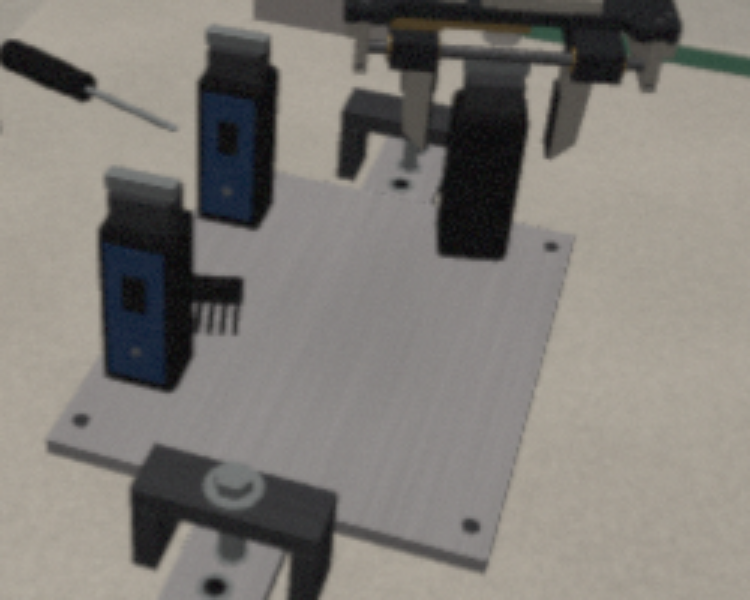

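The trimmer stands upright and free, with its base at about (475,255) in the crop, inside the plate edge. I'll retreat upward and refine the knob position.

```bash
python3 -m jog '[[[0,0,0],0,0],[[0,0,0],0,0],[[0,0,-0.05],0,0],[[0,0,-0.15],0,0],[[0,0,-0.25],0,0],[[0,0,-0.35],0,0],[[0,0,-0.35],0,0]]' 40
python3 - <<'E'
from h import *
K=[]
for c in ['side','top','wrist']: 
 im=cams.read_camera(c)
 for n in ['knob','indexer','trimmer','upright_a']:
  print(c,n,[(np.round(d['position'],4).tolist(),round(d['confidence'],2)) for d in models.pinpoint(n,c)[:4]])
 if c!='wrist':cv2.imwrite(f'pics/{c}6.png',im[:,:,::-1])
rows([[.5375,-.2095,.22],[.5375,-.2095,.094]],1.5708)
E
```

```text
time: 12.08
tool_pos: [0.4785, -0.1286, 0.4133]
tool_rot: [3.136, 0.004, 1.804]
contact_force: [0.4, 0.5, -1.2]
opening: 0.0915
grip_force: 0.0
side knob [([0.5368, -0.2072, 0.0933], 0.59)]
side indexer [([0.5417, -0.2098, -0.0002], 0.77)]
side trimmer [([0.4791, -0.1321, 0.0086], 0.73), ([0.5434, 0.1731, -0.0045], 0.63)]
side upright_a [([0.6394, -0.1128, 0.0105], 0.63), ([0.6314, 0.0539, 0.0088], 0.55), ([0.4768, -0.1318, 0.0097], 0.19)]
top knob []
top indexer []
top trimmer [([0.4766, -0.1318, 0.01], 0.9)]
top upright_a [([0.6336, 0.0516, 0.0117], 0.57)]
wrist knob [([0.5412, -0.2075, 0.0918], 0.66)]
wrist indexer [([0.5347, -0.2089, 0.0005], 0.65)]
wrist trimmer [([0.4781, -0.1279, 0.0097], 0.74)]
wrist upright_a [([0.6352, -0.1128, 0.0115], 0.87), ([0.6341, 0.0579, 0.0139], 0.64)]
grasp [ 0.4782 -0.1285  0.2511] yaw 1.8039576008457472 turn 0.0742
[-0.2314, 0.0975, 0.0776]
[-0.2314, 0.0976, 0.3926]
```

View pics/side6.png

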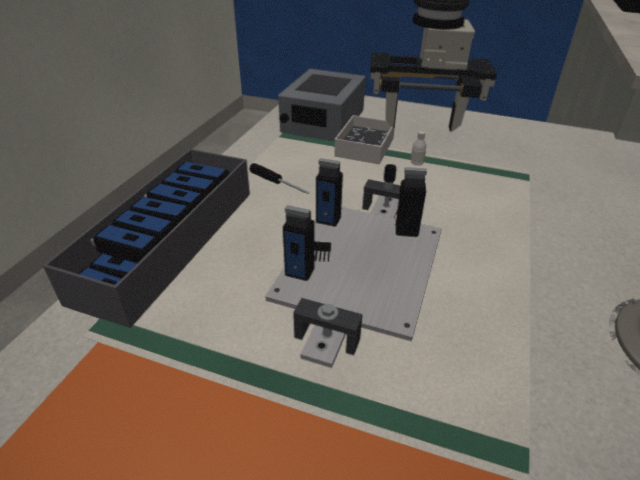

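The trimmer is standing at (410,205) px and both others are untouched. Next is the knob.

```bash
python3 -m jog '[[[-0.08,0.033,0],0.03,0],[[-0.16,0.066,0],0.06,0],[[-0.231,0.0975,0],0.074,0],[[-0.231,0.0975,0.1],0.074,0],[[-0.231,0.0975,0.2],0.074,0],[[-0.231,0.0975,0.28],0.074,0],[[-0.231,0.0975,0.34],0.074,0],[[-0.231,0.0975,0.37],0.074,0],[[-0.231,0.0975,0.39],0.074,0],[[-0.231,0.0975,0.39],0.074,0]]' 40
python3 - <<'E'
from h import *
cams.read_camera('side')
print([(np.round(d['position'],4).tolist(),round(d['confidence'],2)) for d in models.pinpoint('knob','side')[:2]])
rows([[.538,-.209,.094]],1.5708)
E
```

```text
time: 14.08
tool_pos: [0.5376, -0.2094, 0.2545]
tool_rot: [3.141, 0.0, 1.571]
contact_force: [-0.7, 0.1, 0.5]
opening: 0.092
grip_force: 0.0
[]
grasp [ 0.5379 -0.2096  0.0959] yaw 1.571467798082884 turn 0.0002
[0.0015, 0.0002, 0.0049]
```

```bash
python3 -m jog '[[[0,0,0],0,0.4],[[0,0,0],0,1],[[0,0,0],0,1],[[0,0,0],0,1],[[0,0,0],0,1],[[0,0,0],0,1],[[0,0,0],0,1],[[0,0,0],0,1]]' 45
```

```text
time: 15.18
tool_pos: [0.5381, -0.2093, 0.2544]
tool_rot: [3.139, 0.0, 1.571]
contact_force: [5.2, 1.2, -3.3]
opening: 0.0229
grip_force: 45.0
```

```bash
python3 -m jog '[[[0,0,-0.008],0,1],[[0,0,-0.016],0,1],[[0,0,-0.024],0,1],[[0,0,-0.032],0,1],[[0,0,-0.04],0,1],[[0,0,-0.046],0,1],[[0,0,-0.046],0,1],[[0,0,-0.046],0,1]]' 58
python3 - <<'E'
from h import *
s=observe();print(s['tool_pos'],s['contact_force'])
E
```

```text
time: 16.18
tool_pos: [0.5382, -0.2094, 0.2716]
tool_rot: [3.14, 0.0, 1.571]
contact_force: [9.9, -1.6, -11.9]
opening: 0.0229
grip_force: 58.0
[ 0.53819498 -0.20937306  0.2715768 ] [  9.93854068  -1.56976517 -11.89279346]
```

The 12 N downward pull at 17 mm of lift matches the spring, so the grip isn't slipping. I'll go on to the stop.

```bash
python3 -m jog '[[[0,0,-0.004],0,1],[[0,0,-0.007],0,1],[[0,0,-0.009],0,1],[[0,0,-0.009],0,1],[[0,0,-0.009],0,1]]' 58; python3 -m jog '[[[0,0,-0.002],0,1],[[0,0,-0.002],0,1],[[0,0,-0.002],0,1]]' 58
python3 - <<'E'
from h import *
for c in ['side','top']:
 im=cams.read_camera(c);
 for n in ['knob','trimmer']:print(c,n,[(np.round(d['position'],4).tolist(),round(d['confidence'],2)) for d in models.pinpoint(n,c)[:3]])
 if c=='side':cv2.imwrite('pics/s7.png',cv2.resize(im[120:280,300:500,::-1],(750,600)))
E
```

```text
time: 16.8
tool_pos: [0.5382, -0.2094, 0.2745]
tool_rot: [3.14, -0.0, 1.571]
contact_force: [9.8, -2.2, -15.3]
opening: 0.0232
grip_force: 58.0
time: 17.18
tool_pos: [0.5383, -0.2094, 0.2745]
tool_rot: [3.141, -0.0, 1.571]
contact_force: [12.2, -3.2, -20.8]
opening: 0.0229
grip_force: 58.0
side knob [([0.5345, -0.2063, 0.1118], 0.64)]
side trimmer [([0.4762, -0.1311, 0.0109], 0.95), ([0.5338, -0.2057, 0.1139], 0.32)]
top knob []
top trimmer [([0.478, -0.1342, 0.0114], 0.72)]
```

View pics/s7.png

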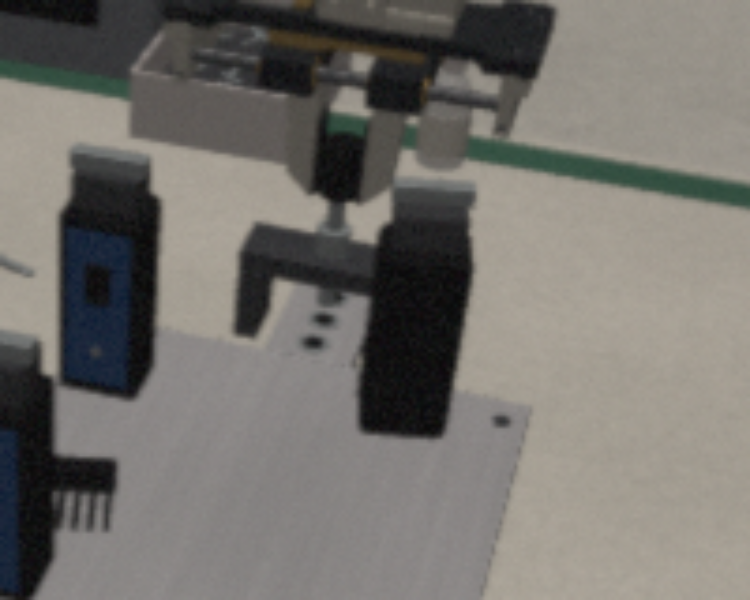

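The knob at (340,165) in the crop is up, with the rod showing below it. The pin at (328,297) is clear of the holes and the trimmer stands. The knob's z of 0.112 and the sharp rise in force both show it is at the stop.

```bash
python3 -c "
from cell import robot;print(robot.hand_in())"
```

```text
the job is handed in; nothing more can be done
None
```

The fallen trimmer is standing free on the plate with the other two undisturbed, and I handed the job in at about 17 s with the plunger still held at its upper stop, about 20 mm up; the hand-in gave no verdict.

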